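# Set the stop key by feel and load the blanks against it

### The job

Set up the lane in use, the one with the tin sample cup at its head, not the one with the red cap: put the stop key's blade into that lane's slot at the red-painted end, drag the key along the slot towards the sample cup until it drops into the hidden notch and its head sits flush on the deck, and stop and leave it there. Then stand all the blanks from the plywood board upright in that lane in a single row, between the ridges, on the red-painted side of the key, the first one up against the key's head and each next one up against the one before. Leave the sample cup, red cap, mug and oil can where they are.

Things in the scene. Friction and masses are not known exactly. Their poses are not given: they have to be found in the camera images.
- table_slotted: Green loading table fixed to the bench, 170 mm (its x) by 340 mm (y), deck 50 mm above the bench; origin mid-underside. Two lanes 90 mm apart run along y, each with a central slot 13 mm wide. In each slot, 26 mm below the deck, lies a black index bar, level but for one notch across it, 13 mm long along the lane, open down to the bench, hidden in the dark; it differs by start and lane
- lane_a (a point): Middle of the slot of the lane on the table's -x side, at deck height; x across the lane, y along it towards its head (white disc), z up. The slot runs from y = -100 to +100 mm, closed at both ends. The notch's centre is somewhere in y = +15 to +65 mm. Red paint beside the slot, y = -95 to -25 mm: put the key in there. Two ridges 8 mm high, 40 mm apart inside, run from y = -165 to +115 mm
- lane_b (a point): The same point, axes and sizes for the lane on the table's +x side (its notch elsewhere)
- head_a (a point): Centre of the white disc at the head of lane a, deck height, 142 mm along y from point lane_a
- head_b (a point): Centre of the white disc at the head of lane b, deck height, 142 mm along y from point lane_b
- sample_cup: Small bright tin cup, 40 mm across the rim, 50 mm tall, standing on the white disc of the lane in use; origin at the centre of its underside. It stays there
- red_cap: Red plastic cap, 40 mm across, 32 mm tall, on the white disc of the lane that is out of use; origin at the centre of its underside. It stays there
- key: Stop key, about 0.25 kg: brass head 32 (x) by 24 (y) by 20 mm high; on it a black grip 16 by 16 mm, z 20 to 62 mm; below it a steel blade 8 by 8 mm, 36 mm long (last 4 mm only 5 mm in x). Origin mid-underside of the head (shoulder), z up. In a lane its x lies across, either way round. Riding on the bar its shoulder is 10 mm above the deck, in the notch 0 mm. Stands in its stand at the start
- key_stand: Dark wooden block 56 by 56 by 44 mm fixed to the bench, with a 12 mm square hole down its middle in which the key stands, shoulder on the block; origin at the centre of its underside
- board: Plywood board, 230 by 220 by 3 mm, fixed flat on the bench, on which the blanks stand; origin at the centre of its underside
- mug: Red plastic mug, 80 mm across, 95 mm tall, a bystander; origin at the centre of its underside
- oil_can: Blue can, 60 mm across, 120 mm tall, a bystander; origin at the centre of its underside
- blank0: Aluminium blank, an upright round slug 32 mm across and 32 mm tall with a thin dark ring round it, about 0.07 kg; origin at the centre of its underside, z up. Three to five of the five blanks are there; an absent one reads None
- blank1: Aluminium blank, an upright round slug 32 mm across and 32 mm tall with a thin dark ring round it, about 0.07 kg; origin at the centre of its underside, z up. Three to five of the five blanks are there; an absent one reads None
- blank2: Aluminium blank, an upright round slug 32 mm across and 32 mm tall with a thin dark ring round it, about 0.07 kg; origin at the centre of its underside, z up. Three to five of the five blanks are there; an absent one reads None
- blank3: Aluminium blank, an upright round slug 32 mm across and 32 mm tall with a thin dark ring round it, about 0.07 kg; origin at the centre of its underside, z up. Three to five of the five blanks are there; an absent one reads None
- blank4: Aluminium blank, an upright round slug 32 mm across and 32 mm tall with a thin dark ring round it, about 0.07 kg; origin at the centre of its underside, z up. Three to five of the five blanks are there; an absent one reads None

How it is judged:
On the way, in this order (a step that is already met when the one before it is completed fails the run):
1. the key stands upright in the slot of the lane in use, within the red-painted part, its blade riding on the index bar (shoulder 5 to 14 mm above the deck) (((horizontal distance between sample_cup and head_a below 0.03 m and x of key in the frame of lane_a between -0.005 and 0.005 m and angle between key's own z axis and vertical below 0.1 rad and y of key in the frame of lane_a between -0.1 and -0.022 m and z of key in the frame of lane_a between 0.005 and 0.0145 m) or (horizontal distance between sample_cup and head_b below 0.03 m and x of key in the frame of lane_b between -0.005 and 0.005 m and angle between key's own z axis and vertical below 0.1 rad and y of key in the frame of lane_b between -0.1 and -0.022 m and z of key in the frame of lane_b between 0.005 and 0.0145 m))), for 0.1 s.
2. the key has dropped into the notch of that lane, shoulder within 3 mm of the deck, and rests there (((horizontal distance between sample_cup and head_a below 0.03 m and x of key in the frame of lane_a between -0.005 and 0.005 m and angle between key's own z axis and vertical below 0.1 rad and y of key in the frame of lane_a above -0.02 m and z of key in the frame of lane_a below 0.003 m) or (horizontal distance between sample_cup and head_b below 0.03 m and x of key in the frame of lane_b between -0.005 and 0.005 m and angle between key's own z axis and vertical below 0.1 rad and y of key in the frame of lane_b above -0.02 m and z of key in the frame of lane_b below 0.003 m)) and linear speed of key below 0.01 m/s), for 0.3 s.
At the end, for the whole second after the job is handed in: In the sample cup's lane: key in the notch, shoulder within 3 mm of the deck, upright; every blank present upright on the deck, within 7 mm of the lane's middle, on the red side of the key, in one row: first under 33 mm from the key (centres), each next under 37 mm more; at rest ((((horizontal distance between sample_cup and head_a below 0.03 m and x of key in the frame of lane_a between -0.005 and 0.005 m and angle between key's own z axis and vertical below 0.1 rad and y of key in the frame of lane_a above -0.02 m and z of key in the frame of lane_a below 0.003 m) and (x of blank0 in the frame of lane_a between -0.007 and 0.007 m and z of blank0 in the frame of lane_a between -0.003 and 0.004 m and angle between blank0's own z axis and vertical below 0.1 rad and linear speed of blank0 below 0.02 m/s) and (x of blank1 in the frame of lane_a between -0.007 and 0.007 m and z of blank1 in the frame of lane_a between -0.003 and 0.004 m and angle between blank1's own z axis and vertical below 0.1 rad and linear speed of blank1 below 0.02 m/s) and (x of blank2 in the frame of lane_a between -0.007 and 0.007 m and z of blank2 in the frame of lane_a between -0.003 and 0.004 m and angle between blank2's own z axis and vertical below 0.1 rad and linear speed of blank2 below 0.02 m/s) and (x of blank3 in the frame of lane_a between -0.007 and 0.007 m and z of blank3 in the frame of lane_a between -0.003 and 0.004 m and angle between blank3's own z axis and vertical below 0.1 rad and linear speed of blank3 below 0.02 m/s) and (x of blank4 in the frame of lane_a between -0.007 and 0.007 m and z of blank4 in the frame of lane_a between -0.003 and 0.004 m and angle between blank4's own z axis and vertical below 0.1 rad and linear speed of blank4 below 0.02 m/s)) or ((horizontal distance between sample_cup and head_b below 0.03 m and x of key in the frame of lane_b between -0.005 and 0.005 m and angle between key's own z axis and vertical below 0.1 rad and y of key in the frame of lane_b above -0.02 m and z of key in the frame of lane_b below 0.003 m) and (x of blank0 in the frame of lane_b between -0.007 and 0.007 m and z of blank0 in the frame of lane_b between -0.003 and 0.004 m and angle between blank0's own z axis and vertical below 0.1 rad and linear speed of blank0 below 0.02 m/s) and (x of blank1 in the frame of lane_b between -0.007 and 0.007 m and z of blank1 in the frame of lane_b between -0.003 and 0.004 m and angle between blank1's own z axis and vertical below 0.1 rad and linear speed of blank1 below 0.02 m/s) and (x of blank2 in the frame of lane_b between -0.007 and 0.007 m and z of blank2 in the frame of lane_b between -0.003 and 0.004 m and angle between blank2's own z axis and vertical below 0.1 rad and linear speed of blank2 below 0.02 m/s) and (x of blank3 in the frame of lane_b between -0.007 and 0.007 m and z of blank3 in the frame of lane_b between -0.003 and 0.004 m and angle between blank3's own z axis and vertical below 0.1 rad and linear speed of blank3 below 0.02 m/s) and (x of blank4 in the frame of lane_b between -0.007 and 0.007 m and z of blank4 in the frame of lane_b between -0.003 and 0.004 m and angle between blank4's own z axis and vertical below 0.1 rad and linear speed of blank4 below 0.02 m/s))) and (horizontal distance between blank0 and key below 0.033 m or (horizontal distance between blank0 and key between 0.033 and 0.07 m and (horizontal distance between blank1 and key below 0.033 m or horizontal distance between blank2 and key below 0.033 m or horizontal distance between blank3 and key below 0.033 m or horizontal distance between blank4 and key below 0.033 m)) or (horizontal distance between blank0 and key between 0.07 and 0.107 m and (horizontal distance between blank1 and key between 0.033 and 0.07 m or horizontal distance between blank2 and key between 0.033 and 0.07 m or horizontal distance between blank3 and key between 0.033 and 0.07 m or horizontal distance between blank4 and key between 0.033 and 0.07 m)) or (horizontal distance between blank0 and key between 0.107 and 0.144 m and (horizontal distance between blank1 and key between 0.07 and 0.107 m or horizontal distance between blank2 and key between 0.07 and 0.107 m or horizontal distance between blank3 and key between 0.07 and 0.107 m or horizontal distance between blank4 and key between 0.07 and 0.107 m)) or (horizontal distance between blank0 and key between 0.144 and 0.181 m and (horizontal distance between blank1 and key between 0.107 and 0.144 m or horizontal distance between blank2 and key between 0.107 and 0.144 m or horizontal distance between blank3 and key between 0.107 and 0.144 m or horizontal distance between blank4 and key between 0.107 and 0.144 m))) and (horizontal distance between blank1 and key below 0.033 m or (horizontal distance between blank1 and key between 0.033 and 0.07 m and (horizontal distance between blank0 and key below 0.033 m or horizontal distance between blank2 and key below 0.033 m or horizontal distance between blank3 and key below 0.033 m or horizontal distance between blank4 and key below 0.033 m)) or (horizontal distance between blank1 and key between 0.07 and 0.107 m and (horizontal distance between blank0 and key between 0.033 and 0.07 m or horizontal distance between blank2 and key between 0.033 and 0.07 m or horizontal distance between blank3 and key between 0.033 and 0.07 m or horizontal distance between blank4 and key between 0.033 and 0.07 m)) or (horizontal distance between blank1 and key between 0.107 and 0.144 m and (horizontal distance between blank0 and key between 0.07 and 0.107 m or horizontal distance between blank2 and key between 0.07 and 0.107 m or horizontal distance between blank3 and key between 0.07 and 0.107 m or horizontal distance between blank4 and key between 0.07 and 0.107 m)) or (horizontal distance between blank1 and key between 0.144 and 0.181 m and (horizontal distance between blank0 and key between 0.107 and 0.144 m or horizontal distance between blank2 and key between 0.107 and 0.144 m or horizontal distance between blank3 and key between 0.107 and 0.144 m or horizontal distance between blank4 and key between 0.107 and 0.144 m))) and (horizontal distance between blank2 and key below 0.033 m or (horizontal distance between blank2 and key between 0.033 and 0.07 m and (horizontal distance between blank0 and key below 0.033 m or horizontal distance between blank1 and key below 0.033 m or horizontal distance between blank3 and key below 0.033 m or horizontal distance between blank4 and key below 0.033 m)) or (horizontal distance between blank2 and key between 0.07 and 0.107 m and (horizontal distance between blank0 and key between 0.033 and 0.07 m or horizontal distance between blank1 and key between 0.033 and 0.07 m or horizontal distance between blank3 and key between 0.033 and 0.07 m or horizontal distance between blank4 and key between 0.033 and 0.07 m)) or (horizontal distance between blank2 and key between 0.107 and 0.144 m and (horizontal distance between blank0 and key between 0.07 and 0.107 m or horizontal distance between blank1 and key between 0.07 and 0.107 m or horizontal distance between blank3 and key between 0.07 and 0.107 m or horizontal distance between blank4 and key between 0.07 and 0.107 m)) or (horizontal distance between blank2 and key between 0.144 and 0.181 m and (horizontal distance between blank0 and key between 0.107 and 0.144 m or horizontal distance between blank1 and key between 0.107 and 0.144 m or horizontal distance between blank3 and key between 0.107 and 0.144 m or horizontal distance between blank4 and key between 0.107 and 0.144 m))) and (horizontal distance between blank3 and key below 0.033 m or (horizontal distance between blank3 and key between 0.033 and 0.07 m and (horizontal distance between blank0 and key below 0.033 m or horizontal distance between blank1 and key below 0.033 m or horizontal distance between blank2 and key below 0.033 m or horizontal distance between blank4 and key below 0.033 m)) or (horizontal distance between blank3 and key between 0.07 and 0.107 m and (horizontal distance between blank0 and key between 0.033 and 0.07 m or horizontal distance between blank1 and key between 0.033 and 0.07 m or horizontal distance between blank2 and key between 0.033 and 0.07 m or horizontal distance between blank4 and key between 0.033 and 0.07 m)) or (horizontal distance between blank3 and key between 0.107 and 0.144 m and (horizontal distance between blank0 and key between 0.07 and 0.107 m or horizontal distance between blank1 and key between 0.07 and 0.107 m or horizontal distance between blank2 and key between 0.07 and 0.107 m or horizontal distance between blank4 and key between 0.07 and 0.107 m)) or (horizontal distance between blank3 and key between 0.144 and 0.181 m and (horizontal distance between blank0 and key between 0.107 and 0.144 m or horizontal distance between blank1 and key between 0.107 and 0.144 m or horizontal distance between blank2 and key between 0.107 and 0.144 m or horizontal distance between blank4 and key between 0.107 and 0.144 m))) and (horizontal distance between blank4 and key below 0.033 m or (horizontal distance between blank4 and key between 0.033 and 0.07 m and (horizontal distance between blank0 and key below 0.033 m or horizontal distance between blank1 and key below 0.033 m or horizontal distance between blank2 and key below 0.033 m or horizontal distance between blank3 and key below 0.033 m)) or (horizontal distance between blank4 and key between 0.07 and 0.107 m and (horizontal distance between blank0 and key between 0.033 and 0.07 m or horizontal distance between blank1 and key between 0.033 and 0.07 m or horizontal distance between blank2 and key between 0.033 and 0.07 m or horizontal distance between blank3 and key between 0.033 and 0.07 m)) or (horizontal distance between blank4 and key between 0.107 and 0.144 m and (horizontal distance between blank0 and key between 0.07 and 0.107 m or horizontal distance between blank1 and key between 0.07 and 0.107 m or horizontal distance between blank2 and key between 0.07 and 0.107 m or horizontal distance between blank3 and key between 0.07 and 0.107 m)) or (horizontal distance between blank4 and key between 0.144 and 0.181 m and (horizontal distance between blank0 and key between 0.107 and 0.144 m or horizontal distance between blank1 and key between 0.107 and 0.144 m or horizontal distance between blank2 and key between 0.107 and 0.144 m or horizontal distance between blank3 and key between 0.107 and 0.144 m))) and ((y of head_a in the frame of key above 0 m and y of blank0 in the frame of key below 0 m) or (y of head_a in the frame of key below 0 m and y of blank0 in the frame of key above 0 m)) and ((y of head_a in the frame of key above 0 m and y of blank1 in the frame of key below 0 m) or (y of head_a in the frame of key below 0 m and y of blank1 in the frame of key above 0 m)) and ((y of head_a in the frame of key above 0 m and y of blank2 in the frame of key below 0 m) or (y of head_a in the frame of key below 0 m and y of blank2 in the frame of key above 0 m)) and ((y of head_a in the frame of key above 0 m and y of blank3 in the frame of key below 0 m) or (y of head_a in the frame of key below 0 m and y of blank3 in the frame of key above 0 m)) and ((y of head_a in the frame of key above 0 m and y of blank4 in the frame of key below 0 m) or (y of head_a in the frame of key below 0 m and y of blank4 in the frame of key above 0 m)) and linear speed of key below 0.02 m/s); the robot touches nothing.
It fails at once if the sample cup is moved more than 15 mm (distance of sample_cup from where it was at the start of the episode above 0.015 m).
It fails at once if the red cap is moved more than 15 mm (distance of red_cap from where it was at the start of the episode above 0.015 m).
It fails at once if the mug is moved more than 30 mm (distance of mug from where it was at the start of the episode above 0.03 m).
It fails at once if the oil can is moved more than 30 mm (distance of oil_can from where it was at the start of the episode above 0.03 m).
Of blank0, blank1, blank2, blank3, blank4 only 3 to 5 are there at a start; the rules pass over those that are not, and their reading is None.
At some moment in a run one of blank0, blank1, blank2, blank3, blank4 may be knocked a few centimetres aside while the robot is not near it.
It also fails if it takes over 210 s, if anything falls off the work surface, if the arm or the gripper's body presses on something with over 40 N, if the wrist force passes 120 N, or if a joint passes its speed limit or range.

### The arm

A 6-joint arm with a two-finger parallel gripper is mounted at the origin on the work surface. World frame = base frame: x ahead of the robot, y to its left, z up, the work surface at z = 0. Lengths are in m, angles in rad, forces in N, time in s.
With the tool pointing down it reaches from about 0.275 to 0.825 m from the base axis. Payload 4.9 kg.
Tool frame: the origin (TCP) lies at the very end of the fingers, on their centre line; the grasp point (between the pads) lies 19 mm behind it; z points along the fingers, y is the line along which they close (so a half turn about z gives the same grasp; the last joint's range is limited). The gripper opens to 85 mm and grips with 20 to 120 N. Pads are 22 mm wide; open, the fingers measure 114 mm over their backs; the gripper's body (76 mm by 85 mm) begins 54 mm behind the grasp point. The pads swing forward as they close: fully open they stand 13 mm farther back than shut.
Start: joints at [1.175, 0.326, -0.193, 1.052, 0, 1.437], TCP at [0.142, 0.531, 0.231] pointing down, gripper open.
Joint ranges: [-2.65, 2.65], [-0.97, 1.79], [-1.3, 1.35], [-1.93, 2.1], [-1.47, 1.37], [-3.14, 3.14]. Speed limits (rad/s): [2.57, 2.57, 3.14, 3.14, 3.14, 3.14].

### API

Orientations are given as a unit quaternion [w, x, y, z].
In Python, from cell import bot, imaging, eoat, readout gives the robot as it stands (bot), with the cameras (imaging), the gripper (eoat) and the readings (readout). Calls block until the motion is done:
- bot.move_pose(position, orientation): joint-space move of the TCP to a pose.
- bot.move_linear(position, speed=0.15, rotation=None, until_force=None): straight line of the TCP; rotation=None keeps the orientation; speed is the mean speed in m/s. With until_force (N) it stops when the force on the tool has changed by that much, and returns True; else False.
- bot.goto_joints(angles): joint-space move.
- eoat.set_gripper(opening, grasp_force=None): opening from 0.0 (shut) to 1.0 (fully open); grasp_force is the grip in N (None keeps the last); returns when the fingers have stopped.
- bot.wait(seconds).
- bot.solve_ik(position, orientation): joint angles nearest the present ones, or None.
- imaging.camera(name): name is "scene" or "top"; returns the picture (480x640x3 uint8, red, green, blue); there is no depth.
- imaging.calibration(name): a dict with "mtx" (3x3 intrinsics, pixels), "extrinsics" (4x4, takes a point from world to camera coordinates). Camera axes: x right, y down, z forward; pixel columns grow to the right and rows downward; lengths in m; the calibration is good to about 2 mm. A picture is of the moment at which its call begins. calibration takes no time and is no camera call.
A pose or a line that the arm cannot do raises bot.PlanningError and nothing moves.
- bot.close_job(): hands the job in; it is judged then, once.
Readings, each from a call of its own:
- readout.read_clock(): time.
- readout.read_joint_positions(): joint angles.
- readout.read_joint_vel(): joint speeds.
- readout.read_joint_efforts(): joint torques, N m.
- readout.read_position(): TCP position.
- readout.read_tool_rot(): TCP orientation.
- readout.read_ft_force(): force on the tool from outside, world axes, zero at the start.
- readout.read_moment(): the same for the moment, N m.
- readout.read_gripper_width(): opening from 0.0 (shut) to 1.0 (fully open).
- readout.read_finger_force(): force on a finger pad.
Only numpy, scipy, OpenCV 4.12 (cv2) and the standard library are available. Lean on these libraries where they do the work, as an engineer would, in place of code of your own. Each camera call takes 0.05 s, during which the arm holds its last target. There are 200 camera calls.

## Working session

There is one attempt and no reset: what is moved stays moved. The work goes in short steps, each a Python script; the robot and the scene stay as the last script left them, time stands still between calls to the robot, and variables do not carry over. Pictures are saved under pics/ and viewed, at most 14 in all, crops included, and the job is handed in when it is done.

```bash
ls; mkdir -p pics
python3 - <<'E'
from cell import bot, imaging, eoat, readout
import cv2
for n in("top","scene"):
    im=imaging.camera(n); cv2.imwrite(f"pics/{n}0.png",im[:,:,::-1]); c=imaging.calibration(n); print(c["mtx"],c["extrinsics"])
print(readout.read_tool_rot(),readout.read_clock())
E
```

```text
cell.py
pics
[[545.62158812   0.         316.87627764]
 [  0.         545.62158812 246.6211565 ]
 [  0.           0.           1.        ]] [[-0.01500937 -0.99976175 -0.01584784 -0.0200137 ]
 [-0.98251394  0.01768847 -0.1853469   0.59215758]
 [ 0.18558307  0.01278878 -0.98254535  1.36783175]
 [ 0.          0.          0.          1.        ]]
[[444.47172379   0.         324.94631524]
 [  0.         444.47172379 238.47250162]
 [  0.           0.           1.        ]] [[-0.70330534  0.71087751  0.003841    0.45140559]
 [ 0.52201344  0.52010564 -0.6760119  -0.24484706]
 [-0.48255938 -0.47343773 -0.73688069  1.25970044]
 [ 0.          0.          0.          1.        ]]
[-2.05810078e-04  1.30509652e-01  9.91446731e-01 -7.53512262e-04] 0.1
```

View pics/top0.png

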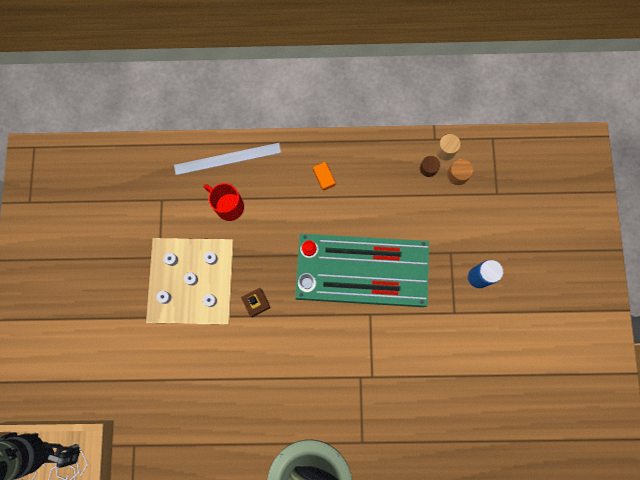

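View pics/scene0.png

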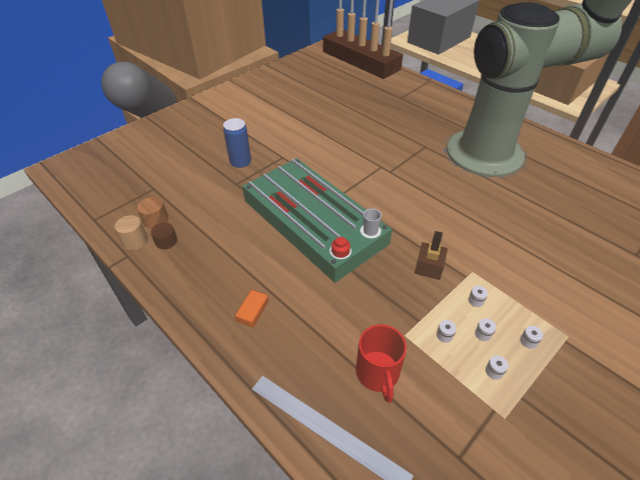

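The top view shows the table at (297-429, 235-305). The tin cup is at (307,282), so the lane in use is lane a, the one nearer the robot. The key stand is at (256,302) and there are five blanks on the board. The scene view agrees. Next I'll enlarge crops of the top view.

Run:
```python
import cv2
t=cv2.imread("pics/top0.png")
cv2.imwrite("pics/c1.png",cv2.resize(t[225:315,290:440],None,fx=5.3,fy=5.3,interpolation=cv2.INTER_CUBIC))
cv2.imwrite("pics/c2.png",cv2.resize(t[235:327,145:275],None,fx=6,fy=6,interpolation=cv2.INTER_CUBIC))
s=cv2.imread("pics/scene0.png")
cv2.imwrite("pics/c3.png",cv2.resize(s[150:290,235:455],None,fx=3.6,fy=3.6,interpolation=cv2.INTER_CUBIC))
```

```text
(no output)
```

View pics/c1.png

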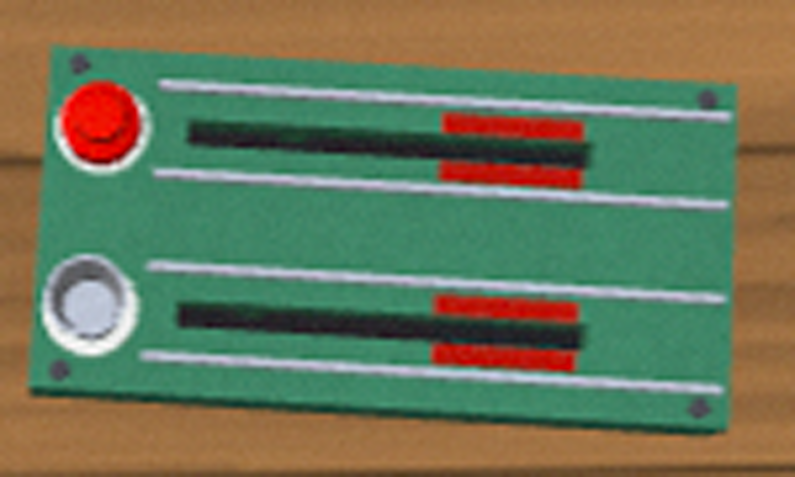

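View pics/c2.png

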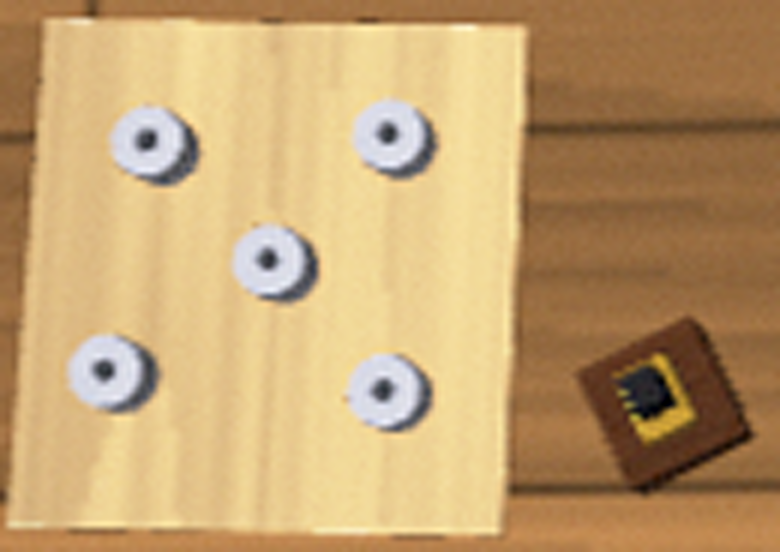

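View pics/c3.png

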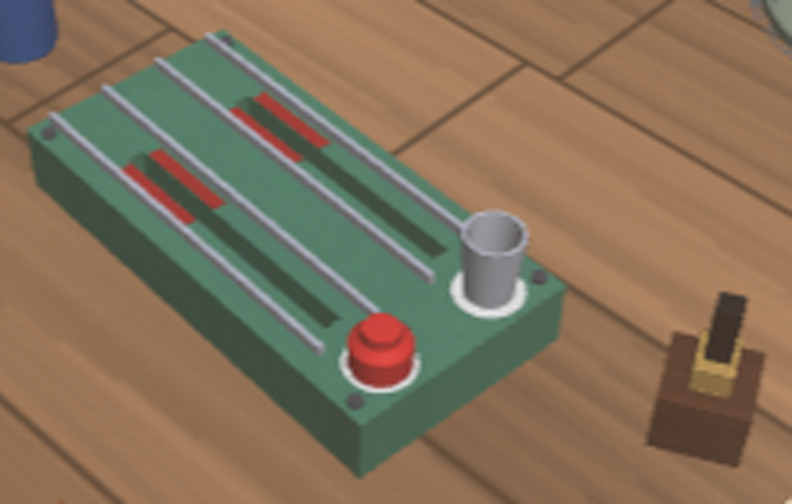

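In these crops the table's deck corners, slot ends, blank tops (centre holes) and the key's head and grip are all readable. The key's long side runs about (40,73) px in the c2 crop. Next I'll fit the poses from both cameras.

```bash
cat > h.py <<'E'
import numpy as np, cv2
from scipy.optimize import least_squares
from scipy.spatial.transform import Rotation as R
from cell import bot, imaging, eoat, readout
def cal(n):
    c=imaging.calibration(n); return np.array(c["mtx"]),np.array(c["extrinsics"])
def proj(n,P):
    K,E=cal(n); p=(E[:3,:3]@np.atleast_2d(P).T).T+E[:3,3]; p=p@K.T; return p[:,:2]/p[:,2:]
def ray(n,uv,z):
    K,E=cal(n); d=E[:3,:3].T@np.linalg.inv(K)@[uv[0],uv[1],1]; o=-E[:3,:3].T@E[:3,3]
    return o+d*(z-o[2])/d[2]
def un(c,f,off): return (np.array(c,float)+.5)/f-.5+off
E
python3 - <<'E'
from h import *
tl=[(-85,-170),(85,-170),(85,170),(-85,170)]
T=un([(726,430),(738,85),(52,45),(30,388),(178,315),(583,337),(188,132),(590,156)],5.3,(290,225))
Tm=np.array([(-85,-170),(85,-170),(85,170),(-85,170),(-45,100),(-45,-100),(45,100),(45,-100)])/1e3
S=un([(222,31),(30,135),(361,420),(565,288)],3.6,(235,150)); Sm=Tm[:4]
def f(p,w):
    c,s=np.cos(p[2]),np.sin(p[2]); r=[]
    for n,U,M in(("top",T,Tm),("scene",S,Sm)):
        if n in w:
            W=np.c_[M@np.array([[c,s],[-s,c]])+p[:2],np.full(len(M),.05)]; r.append((proj(n,W)-U).ravel())
    return np.concatenate(r)
for w in(["top"],["scene"],["top","scene"]):
    q=least_squares(f,[.55,-.1,0],args=(w,)); print(w,q.x,np.round(q.fun,1))
for i,c in enumerate([(147,140),(388,133),(267,259),(104,370),(383,390)]): print("blank",ray("top",un(c,6,(145,235)),.035))
for c,z in[((577,375),.044),((690,318),.044),((752,432),.044),((640,488),.044),((654,388),.106),((655,352),.064),((695,425),.064),((655,443),.064)]: print("T",c,ray("top",un(c,6,(145,235)),z))
for c,z in[((733,296),.106),((675,333),.044),((763,352),.044)]: print("S",c,ray("scene",un(c,3.6,(235,150)),z))
for c in[(480,290),(447,326),(486,325),(533,332),(498,363)]: print("Sb",ray("scene",c,.035))
E
```

```text
['top'] [ 0.53185651 -0.14645961 -0.07700625] [ 0.6 -0.1 -0.1 -0.  -0.3  0.  -0.6 -0.2 -0.5 -0.2  0.7  0.3 -0.3  0.1
  0.5  0. ]
['scene'] [ 0.53405186 -0.14436377 -0.07419197] [ 0.2 -0.7 -1.2 -1.6  0.3  1.9  0.6 -0.7]
['top', 'scene'] [ 0.53238828 -0.14595748 -0.07608277] [ 0.4 -0.3 -0.3 -0.3 -0.5 -0.1 -0.8 -0.3 -0.7 -0.4  0.5  0.  -0.5 -0.1
  0.3 -0.2  0.3 -1.2 -1.  -2.3  0.1  1.   0.5 -1.4]
blank [0.57218208 0.36213799 0.035     ]
blank [0.57342766 0.25554938 0.035     ]
blank [0.51838536 0.30749035 0.035     ]
blank [0.47090371 0.37734912 0.035     ]
blank [0.4601919  0.25527499 0.035     ]
T (577, 375) [0.46444318 0.16949758 0.044     ]
T (690, 318) [0.48831417 0.12075596 0.044     ]
T (752, 432) [0.43868467 0.09384048 0.044     ]
T (640, 488) [0.41552599 0.1418997  0.044     ]
T (654, 388) [0.45253991 0.12806589 0.106     ]
T (655, 352) [0.4717525  0.13322677 0.064     ]
T (695, 425) [0.44046175 0.11603365 0.064     ]
T (655, 443) [0.43313018 0.13297677 0.064     ]
S (733, 296) [0.44892173 0.13216231 0.106     ]
S (675, 333) [0.44210841 0.0995568  0.044     ]
S (763, 352) [0.4174062  0.14603204 0.044     ]
Sb [0.45786815 0.25552823 0.035     ]
Sb [0.57452578 0.25595819 0.035     ]
Sb [0.52084742 0.30688941 0.035     ]
Sb [0.47232242 0.37699164 0.035     ]
Sb [0.57418544 0.3628503  0.035     ]
```

```bash
cat >> h.py <<'E'
TC=np.array([.5322,-.1461]); YAW=-.0765; DECK=.05; GK=.026
def quat(phi):
    a=(phi+np.pi/2)/2; return np.array([0,np.cos(a),np.sin(a),0])
def best(p,phi):
    j0=np.array(readout.read_joint_positions()); c=[]
    for f in(phi,phi+np.pi):
        q=quat(f); j=bot.solve_ik(list(p),list(q))
        if j is not None: c.append((abs(np.array(j)[5])+.3*np.abs(np.array(j)-j0).sum(),f))
    return quat(min(c)[1])
def lane(x,y,z):   # lane_a frame -> world
    c,s=np.cos(YAW),np.sin(YAW); return [TC[0]+c*(x-.045)-s*y, TC[1]+s*(x-.045)+c*y, DECK+z]
def lane_inv(p):
    d=np.array(p[:2])-TC; c,s=np.cos(YAW),np.sin(YAW); return np.array([c*d[0]+s*d[1]+.045,-s*d[0]+c*d[1],p[2]-DECK])
def go(p,phi): bot.move_pose(list(p),list(best(p,phi)))
def st(m=""): print(m,"t%.1f"%readout.read_clock(),"lane",np.round(lane_inv(readout.read_position())*1e3,1),"w%.3f"%readout.read_gripper_width(),"F",np.round(readout.read_ft_force(),1))
E
python3 - <<'E'
from h import *
k=[.4515,.131]
go([*k,.20],.497); st("above")
bot.move_linear([*k,.044+GK],speed=.12,until_force=10); st("down")
eoat.set_gripper(0.0,grasp_force=50); st("grip"); print(readout.read_finger_force())
bot.move_linear([*k,.24],speed=.15); st("up")
go(lane(0,-.06,.15),YAW); st("over lane")
bot.move_linear(lane(0,-.06,GK+.045),speed=.15); st("low")
for n in("top","scene"): cv2.imwrite(f"pics/{n}1.png",imaging.camera(n)[:,:,::-1])
s=cv2.imread("pics/scene1.png"); t=cv2.imread("pics/top1.png")
a=cv2.resize(s[120:270,230:430],None,fx=3.9,fy=3.9,interpolation=cv2.INTER_CUBIC); cv2.imwrite("pics/c4.png",a)
E
```

```text
above t1.9 lane [-56.8 270.8 150.1] w0.996 F [-0.1  0.7 -0.2]
down t3.2 lane [-56.1 270.3  20.6] w0.997 F [ 0.3 -1.1  0.2]
grip t3.8 lane [-55.2 270.8  20.5] w0.181 F [ 3.9  2.7 -0.5]
50.03369629383087
up t5.1 lane [-57.6 269.9 188.8] w0.180 F [-0.1 -0.2 -2.9]
over lane t6.4 lane [ -0.  -58.9 150. ] w0.181 F [ 0.4  1.4 -2.8]
low t7.0 lane [  0.6 -59.6  71.7] w0.183 F [ 0.6 -0.1 -1.8]
```

View pics/c4.png

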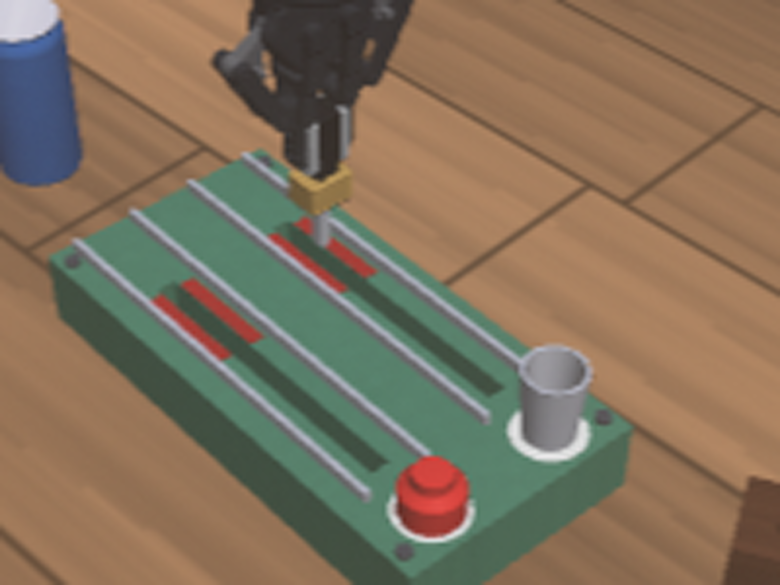

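The crop shows the key hanging upright at (320,185), its blade tip (322,240) right over lane a's slot in the red part. Next I'll lower it onto the bar.

Run:
```python
from h import *
bot.wait(.3); st("settled")
r=bot.move_linear(lane(0,-.06,GK+.004),speed=.03,until_force=5); print(r); st("in")
bot.wait(.3); st("rest")
print(lane_inv(readout.read_position())[2]-GK, readout.read_moment())
```

```text
settled t7.4 lane [  0.2 -60.2  71.4] w0.179 F [ 0.5  0.3 -3.8]
True
in t8.5 lane [ -0.1 -59.9  35.8] w0.180 F [-0.2  0.5  5.4]
rest t8.8 lane [ -0.1 -59.9  35.8] w0.178 F [-0.1  0.2  4.9]
0.009848441463686585 [0.03263486 0.10262049 0.01375873]
```

Run:
```python
from h import *
print(bot.move_linear(lane(0,.008,GK+.0103),speed=.05,until_force=15)); st("dragged")
y=.008; found=False
while y<.072:
    y+=.002
    if bot.move_linear(lane(0,y,GK+.0103),speed=.03,until_force=15): st("side stop"); break
    if not bot.move_linear(lane(0,y,GK+.0065),speed=.03,until_force=6): found=True; break
st("found" if found else "end")
```

```text
False
dragged t10.3 lane [-0.5  8.5 35.9] w0.179 F [ 0.3 -1.1  1.2]
found t22.3 lane [-0.1 60.1 32. ] w0.181 F [ 1.2  1.3 -4. ]
```

Run:
```python
from h import *
y=.0605
print(bot.move_linear(lane(0,y,GK-.002),speed=.03,until_force=6)); bot.wait(.2); st("down")
eoat.set_gripper(0.45); bot.wait(.5); st("open")
bot.move_linear(lane(0,y,.14),speed=.15)
go([.30,.10,.30],YAW); st("away")
for n in("top","scene"): cv2.imwrite(f"pics/{n}2.png",imaging.camera(n)[:,:,::-1])
s=cv2.imread("pics/scene2.png"); t=cv2.imread("pics/top2.png")
a=cv2.resize(s[150:290,235:455],None,fx=2.6,fy=2.6,interpolation=cv2.INTER_CUBIC)
b=cv2.resize(t[225:325,140:440],None,fx=2.6,fy=2.6,interpolation=cv2.INTER_CUBIC)[:230]
c=np.zeros((594,780,3),np.uint8); c[:a.shape[0],:a.shape[1]]=a; c[364:594]=b; cv2.imwrite("pics/c5.png",c)
```

```text
True
down t22.8 lane [ 0.  60.2 25.7] w0.181 F [-1.  -0.6  5.4]
open t23.6 lane [-0.7 60.6 25. ] w0.449 F [-0.4 -0.1  0. ]
away t25.7 lane [-204.6  227.4  249.7] w0.455 F [ 0.  -0.2 -0.4]
```

View pics/c5.png

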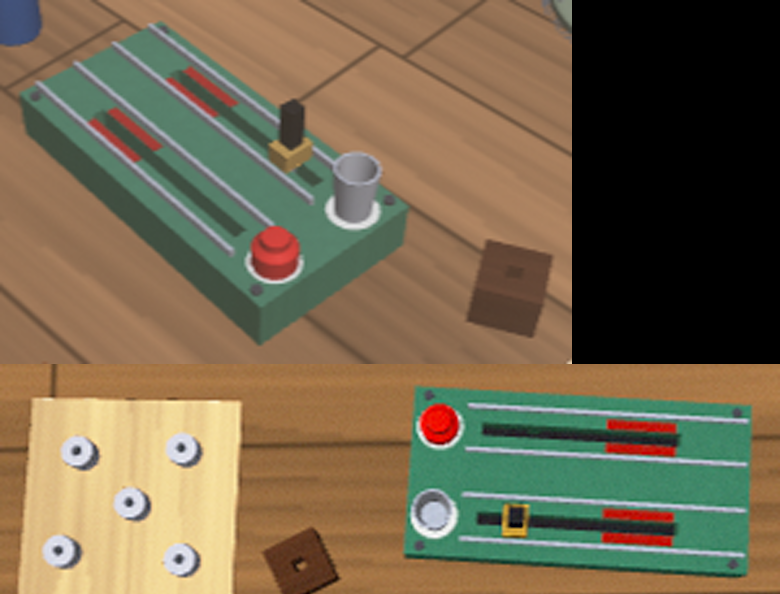

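The key's head is flush in the slot and upright (scene crop (290,150)), and the encoders put its shoulder at 0 mm and lane y ≈ 60 mm. The blanks haven't moved. Now for the first blank.

```bash
cat > b.py <<'E'
from h import *
KEYY=.0603; G=.010
def blanks(name=None):
    im=imaging.camera("top"); 
    if name: cv2.imwrite(f"pics/{name}.png",im[:,:,::-1])
    t0=cv2.resize(cv2.imread("pics/top0.png"),None,fx=4,fy=4,interpolation=cv2.INTER_CUBIC)
    t1=cv2.resize(im[:,:,::-1],None,fx=4,fy=4,interpolation=cv2.INTER_CUBIC)
    h=un((267,259),6,(145,235)); q=np.round((h+.5)*4-.5).astype(int)
    T=t0[q[1]-30:q[1]+31,q[0]-30:q[0]+31]
    m=cv2.matchTemplate(t1,T,cv2.TM_CCOEFF_NORMED); m[:, 4*285-30:]=0; out=[]
    while True:
        _,v,_,l=cv2.minMaxLoc(m)
        if v<.7: break
        cv2.circle(m,l,32,0,-1)
        p=ray("top",(np.array(l)+30.5)/4-.5,.035)
        if .28<np.hypot(*p[:2])<.83: out.append((round(v,2),*np.round(p[:2],4)))
    return out
def place(i,bl):
    """grasp the blank with lowest y, set it as number i (0 first) in the row"""
    P=np.array([b[1:] for b in bl]); k=np.argmin(P[:,1]); p=P[k]; o=np.delete(P,k,0)
    def clear(f):
        d=np.array([np.cos(f),np.sin(f)])*.043
        return min([9]+[np.hypot(*(q-p-s*d)) for q in o for s in(-1,1)])
    phi=max([YAW,YAW+.5,YAW-.5,YAW+1,YAW-1,YAW+1.5],key=lambda f:min(clear(f),.035))
    eoat.set_gripper(.75); go([*p,.12],phi)
    if bot.move_linear([*p,.003+G],speed=.12,until_force=10): st("BLOCKED"); return False
    eoat.set_gripper(0.0,grasp_force=30); st("grip")
    if not .3<readout.read_gripper_width()<.5: return False
    bot.move_linear([*p,.15],speed=.2)
    y=KEYY-.028-.032*i-.010
    go(lane(0,y,.14),YAW); bot.move_linear(lane(0,y,.03),speed=.2); bot.wait(.2)
    bot.move_linear(lane(0,y,G+.0015),speed=.05,until_force=8)
    r=bot.move_linear(lane(0,y+.018,G+.0015),speed=.02,until_force=4); st(f"push {r}, expected y {1e3*(y+.01):.1f}")
    yy=lane_inv(readout.read_position())[1]
    bot.move_linear(lane(0,yy,G-.0005),speed=.02,until_force=3)
    eoat.set_gripper(.6); bot.wait(.1); bot.move_linear(lane(0,yy,.14),speed=.2); st("up")
    return r
def away(): go([.30,.12,.30],YAW); bot.wait(.1)
E
python3 - <<'E'
from b import *
b=blanks(); print(b)
if len(b)==5: print(place(0,b))
away(); print(blanks("top3"))
s=imaging.camera("scene")[:,:,::-1]; t=cv2.imread("pics/top3.png")
a=cv2.resize(s[150:290,235:455],None,fx=2.6,fy=2.6,interpolation=cv2.INTER_CUBIC)
c=cv2.resize(t[225:313,140:440],None,fx=2.6,fy=2.6,interpolation=cv2.INTER_CUBIC)
d=np.zeros((594,780,3),np.uint8); d[:364,:572]=a; d[364:364+c.shape[0]]=c; cv2.imwrite("pics/c6.png",d)
E
```

```text
[(1.0, np.float64(0.5187), np.float64(0.3074)), (0.97, np.float64(0.5723), np.float64(0.3627)), (0.97, np.float64(0.5738), np.float64(0.2559)), (0.96, np.float64(0.4712), np.float64(0.3775)), (0.96, np.float64(0.4607), np.float64(0.2554))]
grip t30.1 lane [-56.4 395.1 -36.2] w0.367 F [-0.4 -0.9  5.8]
push True, expected y 32.3 t34.6 lane [-0.2 24.6 10.8] w0.358 F [-0.6  1.1  2.2]
up t36.1 lane [ -0.6  24.8 139.2] w0.602 F [ 0.   0.6 -0.2]
True
[(1.0, np.float64(0.5187), np.float64(0.3074)), (0.97, np.float64(0.5738), np.float64(0.2559)), (0.97, np.float64(0.5723), np.float64(0.3627)), (0.96, np.float64(0.4712), np.float64(0.3775))]
```

View pics/c6.png

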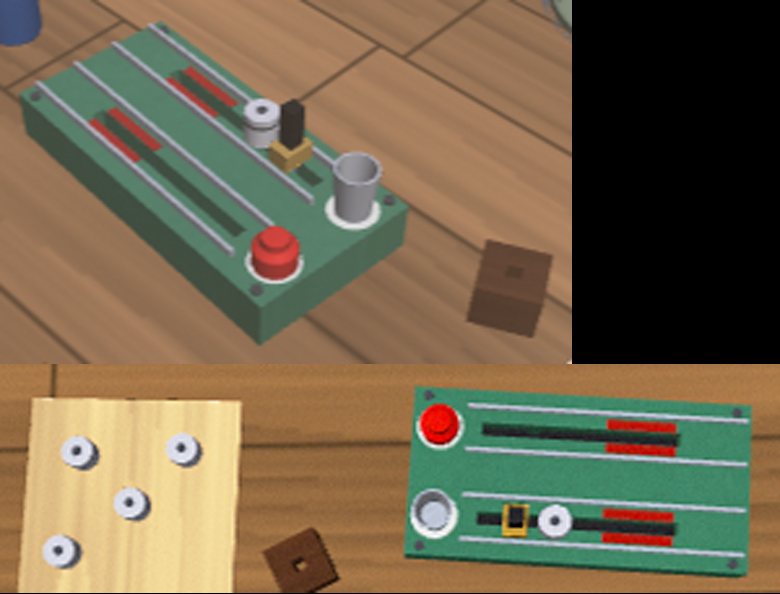

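Blank 1 stands in the lane, top view crop (555,521), about 8 mm short of the key because the push stopped early on a force transient. I'll re-grip it, push to real contact, and make the push retry on such early stops.

```bash
python3 - <<'E'
s=open("b.py").read()
a=s.index("    r=bot.move_linear(lane(0,y+.018"); e=s.index("    return r\n")
s=s[:a]+"    return push(y)\n"+s[e+len("    return r\n"):]
s+='''
def push(y):
    for n in range(5):
        bot.wait(.2); r=bot.move_linear(lane(0,y+.018,G+.0015),speed=.02,until_force=6)
        bot.wait(.1); yy=lane_inv(readout.read_position())[1]
        if not r or yy>y+.007: break
    st(f"push {r} {n}, expected y {1e3*(y+.01):.1f}")
    bot.move_linear(lane(0,yy,G-.0005),speed=.02,until_force=3)
    eoat.set_gripper(.6); bot.wait(.1); bot.move_linear(lane(0,yy,.14),speed=.2); st("up")
    return r
'''
open("b.py","w").write(s)
E
python3 - <<'E'
from b import *
eoat.set_gripper(.75); go(lane(0,.0246,.10),YAW)
bot.move_linear(lane(0,.0246,G+.0015),speed=.1,until_force=10); eoat.set_gripper(0,grasp_force=30); st("regrip")
print(push(KEYY-.038))
for i in(1,2):
    away(); b=blanks(); print(len(b))
    if len(b)!=5-i or not place(i,b): print("STOP"); break
away(); print(blanks("top4"))
s=imaging.camera("scene")[:,:,::-1]; t=cv2.imread("pics/top4.png")
a=cv2.resize(s[150:290,235:455],None,fx=2.6,fy=2.6,interpolation=cv2.INTER_CUBIC)
c=cv2.resize(t[225:313,140:440],None,fx=2.6,fy=2.6,interpolation=cv2.INTER_CUBIC)
d=np.zeros((594,780,3),np.uint8); d[:364,:572]=a; d[364:364+c.shape[0]]=c; cv2.imwrite("pics/c7.png",d)
E
```

```text
regrip t40.5 lane [ 0.4 24.4 12.2] w0.358 F [-0.3  1.1  5.6]
push False 0, expected y 32.3 t41.8 lane [ 1.1 39.  12.2] w0.360 F [-1.2 -4.7  5.5]
up t43.2 lane [ -0.6  39.2 139.1] w0.598 F [ 1.2 -0.3 -1. ]
False
4
grip t47.6 lane [ 57.1 403.6 -36. ] w0.362 F [-0.7 -0.2  5.8]
push True 0, expected y 0.3 t52.4 lane [-0.6  7.3 11. ] w0.363 F [-0.6  1.3  3.9]
up t53.8 lane [ -0.7   7.5 139.1] w0.596 F [-0.6  0.4 -0.4]
3
grip t59.5 lane [ 29.1 422.2 -36. ] w0.361 F [-0.8 -0.2  7.1]
push True 0, expected y -31.7 t64.7 lane [ -0.7 -24.4  10.9] w0.358 F [-0.6  0.7  4.7]
up t66.2 lane [ -0.7 -24.2 139. ] w0.599 F [-0.7  0.3  1. ]
[(0.97, np.float64(0.5723), np.float64(0.3627)), (0.96, np.float64(0.4712), np.float64(0.3775))]
```

View pics/c7.png

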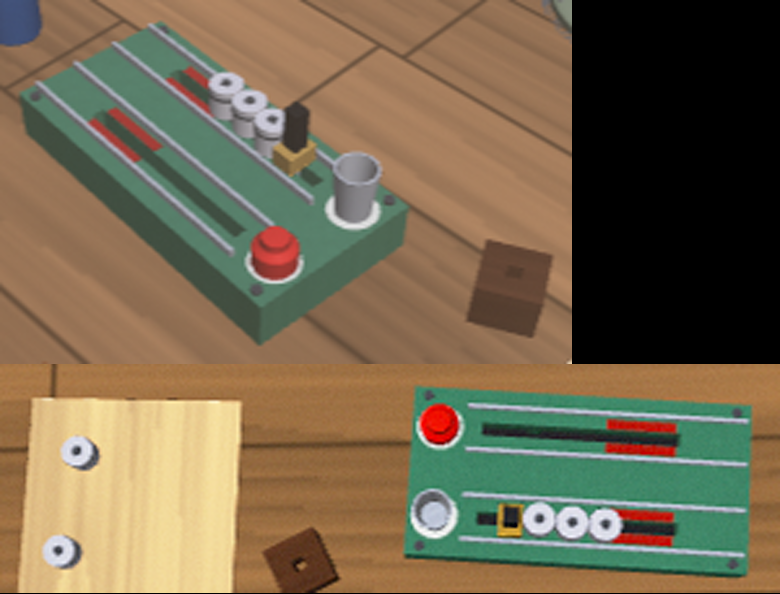

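Three blanks stand in a row against the key, with pitch 31.7 mm by the encoders. The first push slid the key about 5 mm, which is the slack in the notch. Two are left on the board, at (80,452) and (62,551) in the crop.

```bash
sed -i 's/KEYY=.0603/KEYY=.067/' b.py
python3 - <<'E'
from b import *
for i in(3,4):
    away(); b=blanks(); print(b)
    if len(b)!=5-i or not place(i,b): print("STOP"); break
away(); print(blanks("top5"))
s=imaging.camera("scene")[:,:,::-1]; t=cv2.imread("pics/top5.png"); cv2.imwrite("pics/scene5.png",s)
a=cv2.resize(s[160:240,290:390],None,fx=4.5,fy=4.5,interpolation=cv2.INTER_CUBIC)
c=cv2.resize(t[265:310,290:440],None,fx=5.2,fy=5.2,interpolation=cv2.INTER_CUBIC)
d=np.zeros((600,780,3),np.uint8); d[:360,:450]=a; d[360:360+c.shape[0]]=c; cv2.imwrite("pics/c8.png",d)
E
```

```text
[(0.97, np.float64(0.5723), np.float64(0.3627)), (0.96, np.float64(0.4712), np.float64(0.3775))]
grip t72.2 lane [ 46.8 510.8 -35.9] w0.361 F [-0.8  0.5  4.5]
push True 0, expected y -57.0 t77.4 lane [ -0.4 -55.6  11. ] w0.357 F [-0.4  2.3  3.4]
up t78.8 lane [ -0.6 -55.3 139. ] w0.603 F [-0.2 -0.1 -1.4]
[(0.96, np.float64(0.4712), np.float64(0.3775))]
grip t84.5 lane [-55.3 517.8 -36.1] w0.365 F [-1.1 -0.9  6.8]
push True 0, expected y -89.0 t89.8 lane [ -0.5 -87.1  10.9] w0.361 F [0.1 0.2 3.3]
up t91.2 lane [ -0.6 -86.7 139. ] w0.600 F [-0.2  0.3  0.5]
[]
```

View pics/c8.png

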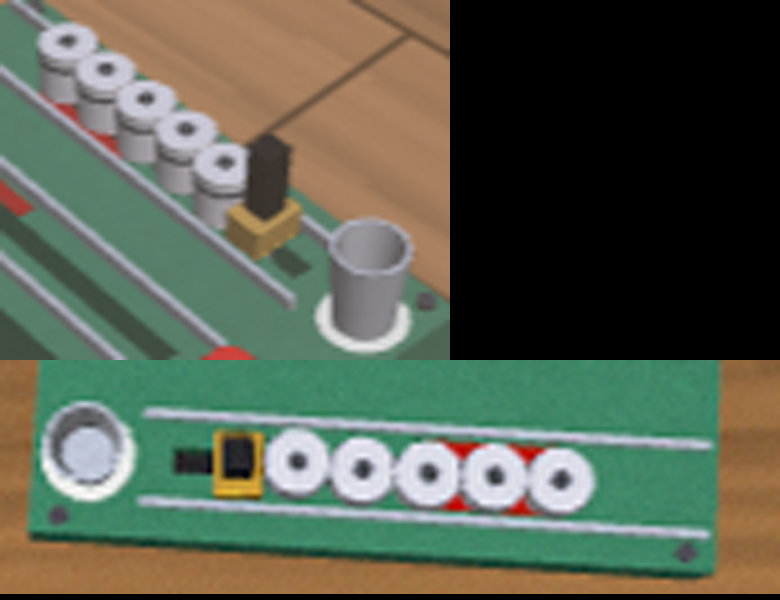

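The crop shows all five blanks upright in one touching row against the key, with the key's head flush. I'll check the distances before handing in.

Run:
```python
from b import *
k=lane_inv(ray("top",un((239,464),5.2,(290,265)),.07)); print("key",k)
for c in[(298,461),(362,469),(428,473),(495,475),(561,480)]:
    p=lane_inv(ray("top",un(c,5.2,(290,265)),.082)); print(np.round(p*1e3,1),round(1e3*np.hypot(*(p-k)[:2]),1))
# key head height, from the two views of the grip top centre
U={"top":un((238,450),5.2,(290,265)),"scene":un((270,142),4.5,(290,160))}
q=least_squares(lambda X:np.concatenate([proj(n,X)[0]-U[n] for n in U]),[.5,-.08,.11]); print(q.x,lane_inv(q.x),q.cost)
```

```text
key [-0.17537651  0.05706935  0.02      ]
[-172.2   29.5   32. ] 27.8
[-174.   -1.   32.] 58.0
[-174.   -32.2   32. ] 89.3
[-172.9  -63.8   32. ] 120.9
[-173.3  -95.    32. ] 152.1
[ 0.3541473  -0.11985312 -0.0127281 ] [-0.13453788  0.01256236 -0.0627281 ] 437.7561830161394
```

I forgot that the top crop starts at row 360 of the composite, so I'll redo the numbers with that offset.

Run:
```python
from b import *
u=lambda c:un((c[0],c[1]-360),5.2,(290,265))
k=lane_inv(ray("top",u((239,464)),.07)); print("key",k)
for c in[(298,461),(362,469),(428,473),(495,475),(561,480)]:
    p=lane_inv(ray("top",u(c),.082)); print(np.round(p*1e3,1),round(1e3*np.hypot(*(p-k)[:2]),1))
U={"top":u((238,450)),"scene":un((270,142),4.5,(290,160))}
q=least_squares(lambda X:np.concatenate([proj(n,X)[0]-U[n] for n in U]),[.5,-.08,.11]); print(q.x,lane_inv(q.x),q.cost)
```

```text
key [-0.00269935  0.06660113  0.02      ]
[-1.  38.3 32. ] 28.4
[-3.   7.1 32. ] 59.5
[ -3.  -24.9  32. ] 91.5
[ -2.1 -57.3  32. ] 123.9
[ -2.6 -89.2  32. ] 155.8
[ 0.49100568 -0.07438057  0.11327379] [-0.00155503  0.06836138  0.06327379] 0.04697492096002222
```

```bash
python3 -c "
from cell import bot, imaging, eoat, readout
print(bot.close_job(), readout.read_clock())"
```

```text
the job is handed in; nothing more can be done
the job is handed in; nothing more can be done
```

The job is handed in: by the last pictures the key sits flush in the notch of lane a (the sample cup's lane), with all five blanks upright in one touching row against its head on the red-painted side; no verdict came back.

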